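# Close the lens light tester and start it

## Task

A lens lies ready in the open drawer of the white lens tester on the optician's bench. With the fingertips only, push the lens drawer fully home and push the shutter on the top fully shut by its yellow tab (either may come first), and only when both are closed press the green start button all the way down and let it go. Do not press the red button, do not pick anything up, leave the lens in the drawer, and leave everything else on the bench and on the tester where it is.

Things in the scene. Friction and masses are not known exactly. Their poses are not given: they have to be found in the camera images.
- tester: White lens tester box fixed to the bench, 200 (x) by 280 (y) by 100 mm high. Origin: centre of its underside, on the bench. Its -x side is the front, with the lens drawer; it may be turned a little. On its flat top (100 mm up) are the shutter towards +y and two push buttons towards -y on a black panel.
- lens_drawer (a joint): How far the lens drawer is pulled out of the tester's front, m: 0 is fully home, 0.075 fully out. It slides along the tester's x axis; pushing it towards +x closes it. It slides stiffly (about 1.5 N) against a hard stop at 0 and stays where it is left.
- drawer_push (a point): Middle of the front face of the blue ledge on the drawer's grey front panel; moves with the drawer. The ledge is 100 mm wide (y), 17 mm high and sticks out 20 mm from the panel; this point is 75.5 mm above the bench, the ledge's top at 84 mm. With the drawer home it is 30 mm in front of the tester's front face. Axes as the tester's.
- shutter (a joint): How far the dark steel shutter plate on the tester's top is open, m: 0 is fully shut over the window, 0.065 fully open. It slides along the tester's y axis; pushing it towards the tester's -y shuts it. It slides stiffly (about 1.5 N) against a hard stop at 0 and stays where it is left.
- shutter_push (a point): Middle of the +y face of the yellow tab on the shutter; moves with the shutter. The tab stands on the plate, 40 mm long (x), 10 mm thick (y) and 22 mm high, from 105 to 127 mm above the bench; this point is 118 mm above the bench. Push here towards the tester's -y. Axes as the tester's.
- start_button (a joint): How far the green start button is pressed, m: 0 is up, 0.006 is all the way down (5 N). It springs back up.
- start_button_top (a point): Centre of the top face of the green start button, a cap 26 mm across in a round grey housing 42 mm across and 12 mm high on the tester's top; the face is 122 mm above the bench and is pressed straight down. It may be the inner or the outer one of the two buttons, which are 55 mm apart along the tester's y axis.
- stop_button (a joint): How far the red button is pressed, m; same size as the green one. Not to be pressed.
- stop_button_top (a point): Centre of the top face of the red button, 122 mm above the bench.
- lens: Loose amber lens, 65 mm across and 9.5 mm thick, lying in the drawer's tray. Origin: centre of its underside. It stays in the drawer.
- screw_tin: Small loose aluminium tin, 42 mm across, 24 mm high, standing at the back of the tester's top. Origin: centre of its underside. Leave alone.
- spectacles: Loose pair of black spectacles, 140 by 130 by 44 mm, standing on the bench, temples to its +x. Origin: bench level between the rims. Leave alone.
- pliers: Loose steel pliers lying on the bench, 150 mm long along x, 12 mm high. Origin: near the middle, at bench level. Leave alone.
- screwdriver: Loose screwdriver lying on the bench, 150 mm long along x, handle to its -x end. Leave alone.
- amber_bottle: Loose amber bottle, 44 mm across, 85 mm high. Origin: centre of its underside. Leave alone.
- dropper: Loose white dropper bottle with blue cap, 32 mm across, 75 mm high. Origin: centre of its underside. Leave alone.
Not all that is in view belongs to the job. Of the things that look like the lens, the middle-sized one is meant.

How it is judged:
By the outcome, as a careful person would: the job done as asked, in the order asked, and still so for the second after the job is handed in, with the robot touching nothing.
It also fails if it takes over 53 s, if anything falls off the work surface, if the arm or the gripper's body presses on something with over 40 N, if the wrist force passes 120 N, or if a joint passes its speed limit or range.

## Robot

A 7-joint arm with a two-finger parallel gripper is mounted at the origin on the work surface. World frame = base frame: x ahead of the robot, y to its left, z up, the work surface at z = 0. Lengths are in mm, angles in rad, forces in N, time in s.
With the tool pointing down it reaches from about 400 to 875 mm from the base axis. Payload 4.4 kg.
Tool frame: the origin (TCP) lies between the finger pads; the fingertips stand 17 mm ahead of it and the grasp point (between the pads) lies 2 mm behind it; z points along the fingers, y is the line along which they close (so a half turn about z gives the same grasp; the last joint's range is limited). The gripper opens to 85 mm and grips with 20 to 120 N. Pads are 22 mm wide; open, the fingers measure 114 mm over their backs; the gripper's body (76 mm by 85 mm) begins 54 mm behind the grasp point. The pads swing forward as they close: fully open they stand 13 mm farther back than shut.
Start: joints at [1.18, 0.628, 0.038, 1.517, -0.027, 0.996, -0.02], TCP at [207.455, -616.02, 248.313] pointing down, gripper open.
Joint ranges: [-3.06, 3.06], [-0.37, 2.12], [-1.25, 1.32], [0.18, 2.47], [-1.1, 4.24], [0.23, 1.98], [-2.94, 2.94]. Speed limits (rad/s): [2.57, 2.57, 3.14, 3.14, 3.14, 3.14, 3.14].

## Interface

Orientations are given as [roll, pitch, yaw] about the fixed x, y, z axes, in that order (R = Rz(yaw) Ry(pitch) Rx(roll)).
In Python, from cell import sensors, get_image, ctrl gives the robot as it stands.
- The arm moves only by the tool send_rows, never from a script. Its argument "series" is a list of rows, each a list of 3 entries, a list of its own where there are three numbers: the finger opening in mm, from 0 to 85.4, then the shift along the world's x, y, z in units of 60 mm (1.0 is 60 mm), then the turn, a rotation vector about the world's x, y, z in units of 5 degrees (1.0 is 5 degrees). A call has 1 to 8 rows; each row shifts and turns the commanded pose from where the row before left it; what a row does not reach is not made up. A row lasts 1/8 s, in which the tool goes at most 62.5 mm and 10.7 degrees, less where a joint would pass 70% of its speed; a pose out of reach is approached as far as the arm can. A call is refused whole if a number of a shift passes 1 or a number of a turn 1, either way. A call with a gripper value outside its range is refused whole. The fingers move at their own pace and stop on an object; the grip force is fixed at half the most. Time passes only in rows, so rows that do not move let the fingers close. It gives the time, the measured TCP pose, the force, the opening and the grip force at its end, in the units of the state.
- sensors.read_state(): the state, without advancing time (a new reading comes with each control period).
- get_image(name): name is "side" or "top" or "wrist"; returns a dict with "img" (480x640x3 uint8, red, green, blue), "depth" (480x640 float32, mm along the optical axis (not along the pixel's ray), 0 where there is no reading), "vfov" (degrees; the focal length in pixels is half the picture's height over the tangent of half this angle, whatever the lens; pixels are square), "cx", "cy" (the principal point, pixels), "world_to_cam" (4x4, takes a point from world to camera coordinates). Camera axes: x right, y down, z forward; pixel columns grow to the right and rows downward; lengths in mm; the calibration is good to about 2 mm. A picture is of the moment at which its call begins.
- ctrl.finish_job(): hands the job in; it is judged then, once.
The state is a dict: "clock": time; "qpos": joint angles; "qd": joint speeds; "tau": joint torques, N m; "eef_pos": TCP position; "tool_rot": TCP orientation; "force": force on the tool from outside, world axes, zero at the start; "torque": the same for the moment, N m; "width": finger opening in mm; "gripper_force": force on a finger pad.
Only numpy, scipy, OpenCV 4.12 (cv2) and the standard library are available. Lean on these libraries where they do the work, as an engineer would, in place of code of your own. Each camera call takes 0.05 s, during which the arm holds its last target. There are 200 camera calls.

## Working session

There is one attempt and no reset: what is moved stays moved. The work goes in short steps, Python scripts to look and compute and a tool call to move; the robot and the scene stay as the last step left them, time stands still between calls to the robot, and variables do not carry over. Pictures are saved under pics/ and viewed, at most 10 in all, crops included, and the job is handed in when it is done.

Besides the shell and the picture viewer there is one more tool, called by a JSON object that holds its "fn" and its "kwargs". send_rows: Moves the arm, as the interface text tells. Its arguments: {"type":"object","properties":{"series":{"type":"array"}},"required":["series"]}

```bash
mkdir -p pics
cat > h.py <<'E'
import numpy as np, cv2
from cell import sensors, get_image, ctrl
def cap(n,f):
    d=get_image(n); np.savez(f'pics/{f}.npz',**d); cv2.imwrite(f'pics/{f}.png',d['img'][:,:,::-1]); return d
def load(f): return dict(np.load(f'pics/{f}.npz'))
def F(d): return 240/np.tan(np.radians(float(d['vfov']))/2)
def px(d,u,v,z=None):
    "world point at pixel; from depth, or on plane height z"
    r=np.array([(u-d['cx'])/F(d),(v-d['cy'])/F(d),1.]); T=np.linalg.inv(d['world_to_cam'])
    if z is None:
        s=np.median(d['depth'][int(v)-1:int(v)+2,int(u)-1:int(u)+2]); 
    else: s=(z-T[2,3])/(T[:3,:3]@r)[2]
    return T[:3,:3]@(r*s)+T[:3,3]
E
python3 - <<'E'
from h import *
for n in('top','side'):
    cap(n,n+'0')
print(sensors.read_state())
E
```

```text
{'clock': 0.1, 'qpos': array([ 1.18020636,  0.62921897,  0.03842099,  1.51823583, -0.02706274,
        0.99630192, -0.02001996]), 'qd': array([ 0.00045141, -0.0038171 , -0.00048662, -0.00444683, -0.00086836,
        0.00039259,  0.00118255]), 'tau': array([ 3.47849025e-03, -5.64515555e+01,  1.23062868e+00, -1.93969095e+01,
        1.13313028e-02,  5.38032793e-03,  1.17889510e-05]), 'eef_pos': array([ 207.31771228, -615.51101639,  247.51332235]), 'tool_rot': array([-3.13994451e+00, -5.26088713e-05,  3.24755791e-01]), 'force': array([-0.12201556,  0.01447927, -0.62327223]), 'torque': array([-0.00753411,  0.0099322 ,  0.03377155]), 'gripper_force': 0.0, 'width': 85.55854073237138}
```

View pics/top0.png

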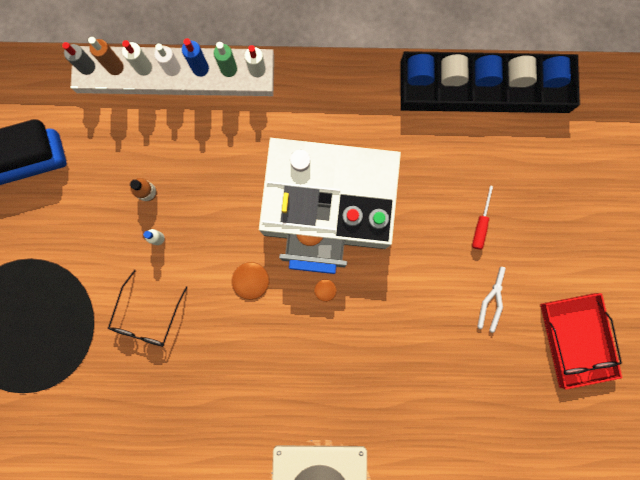

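View pics/side0.png

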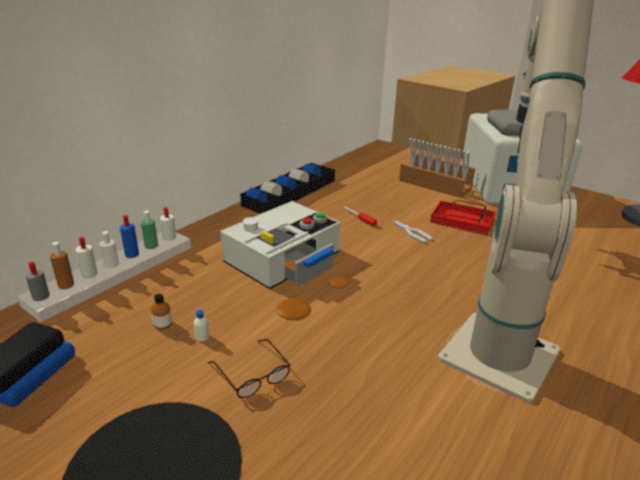

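The top view shows the tester at about (330,195), with the red button at (353,215) and the green (outer) one at (379,218). The yellow tab is at (284,203) and the blue ledge at (313,267). There are three amber discs: a large one at (250,281), a small one at (326,291), and the middle-sized one in the drawer at (310,238). The side view agrees.

Run:
```python
from h import *
d=load('top0'); print(np.linalg.inv(d['world_to_cam']).round(3),F(d),d['cx'],d['cy'])
for n,u,v in [('red',353,215),('green',379,218),('tab',284,203),('ledge',313,267),('tin',300,160),('boxTL',272,145),('boxTR',396,156),('boxBR',389,238),('bench',200,300),('drawerlens',310,240)]:
    print(n,px(d,u,v).round(1))
c=d['img'][130:310,220:420,::-1]; cv2.imwrite('pics/c.png',cv2.resize(c,None,fx=4,fy=4,interpolation=2)[:600*2][:720])
im=cv2.resize(d['img'][132:282,225:425,::-1],(800,600),interpolation=cv2.INTER_CUBIC); cv2.imwrite('pics/c0.png',im)
```

```text
[[ 1.10000e-02 -9.96000e-01  9.30000e-02  4.22224e+02]
 [-1.00000e+00 -1.20000e-02 -1.10000e-02  8.21000e+00]
 [ 1.20000e-02 -9.30000e-02 -9.96000e-01  1.15637e+03]
 [ 0.00000e+00  0.00000e+00  0.00000e+00  1.00000e+00]] 507.54067816200126 323.99759226723285 252.70870497596164
red [597.9 -62.1 122. ]
green [ 592.5 -116.   120.6]
tab [619.8  80.  129.2]
ledge [492.   19.4  83.3]
tin [711.5  48.8 124.8]
boxTL [750.6 110.   98.9]
boxTR [ 729.9 -154.7  100.3]
boxBR [ 553.6 -139.4  100.8]
bench [ 4.198e+02  2.749e+02 -1.000e-01]
drawerlens [556.6  27.5  23.5]
```

View pics/c0.png

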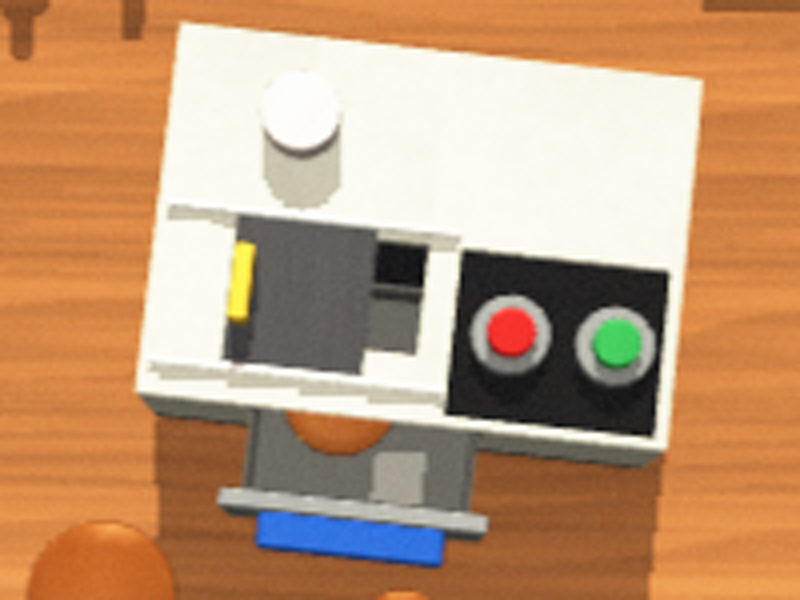

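The crop confirms the layout: green is the outer button at crop (618,343) and red the inner one at (511,332). The tab's top is centred at (242,281). The ledge's front edge runs from (258,546) to (441,565), and the middle-sized lens is in the tray at (340,430).

Run:
```python
from h import *
d=load('top0')
def q(u,v,z): return px(d,225+u/4,132+v/4,z)
g,r=q(618,343,122),q(511,332,122); print('green',g.round(1),'red',r.round(1),np.linalg.norm(g-r))
a,b,c,e=q(180,24,100),q(703,80,100),q(665,450,100),q(137,393,100); print('corners',a.round(),b.round(),c.round(),e.round())
ctr=(a+b+c+e)/4; y=(a-b+e-c); y/=np.linalg.norm(y); yaw=np.arctan2(-y[0],y[1]); print('ctr',ctr.round(1),'yaw',yaw,'yaw btn',np.arctan2(-(r-g)[0],(r-g)[1]))
X=np.array([np.cos(yaw),np.sin(yaw),0]);Y=np.array([-X[1],X[0],0])
P={'green':g,'red':r,'tab+y':q(232,280,127),'tabc':q(242,281,127),'ledgeTopFront':(q(258,546,84)+q(441,565,84))/2,'ledgeL':q(258,514,84),'ledgeR':q(444,533,84),'tin':q(301,110,124)}
for k,p in P.items(): print(k,p.round(1),'tester:',round((p-ctr)@X,1),round((p-ctr)@Y,1))
s=load('side0')
for n,p in list(P.items()):
    w=s['world_to_cam']@np.r_[p,1]; f=F(s); u,v=f*w[0]/w[2]+s['cx'],f*w[1]/w[2]+s['cy']; print(n,'side px',u.round(1),v.round(1),'depth pred',w[2].round(1),'meas',s['depth'][int(round(v)),int(round(u))])
im=cv2.resize(s['img'][195:285,215:345,::-1],(780,540),interpolation=cv2.INTER_CUBIC); cv2.imwrite('pics/s0.png',im)
```

```text
green [ 592.8 -116.9  122. ] red [597.9 -61.6 122. ] 55.48364037009218
corners [766. 114. 100.] [ 739. -165.  100.] [ 540. -144.  100.] [567. 133. 100.]
ctr [652.8 -15.5 100. ] yaw -0.09563417333864964 yaw btn -0.09101008438692083
green [ 592.8 -116.9  122. ] tester: -50.0 -106.7
red [597.9 -61.6 122. ] tester: -50.3 -51.2
tab+y [622.2  82.3 127. ] tester: -39.8 94.4
tabc [621.8  77.1 127. ] tester: -39.7 89.2
ledgeTopFront [483.8  20.6  84. ] tester: -171.7 19.8
ledgeL [505.2  69.3  84. ] tester: -155.0 70.3
ledgeR [496.3 -29.2  84. ] tester: -154.5 -28.7
tin [712.8  48.3 124. ] tester: 53.6 69.2
green side px 320.7 212.3 depth pred 1483.1 meas 1488.9321
red side px 307.5 218.4 depth pred 1447.4 meas 1449.6079
tab+y side px 266.7 232.8 depth pred 1358.1 meas 1358.0989
tabc side px 268.1 232.2 depth pred 1361.4 meas 1408.4249
ledgeTopFront side px 321.9 254.6 depth pred 1348.2 meas 1352.5127
ledgeL side px 304.0 259.3 depth pred 1325.8 meas 1331.7584
ledgeR side px 329.3 245.8 depth pred 1389.4 meas 1401.2845
tin side px 250.9 219.5 depth pred 1431.3 meas 1435.8193
```

View pics/s0.png

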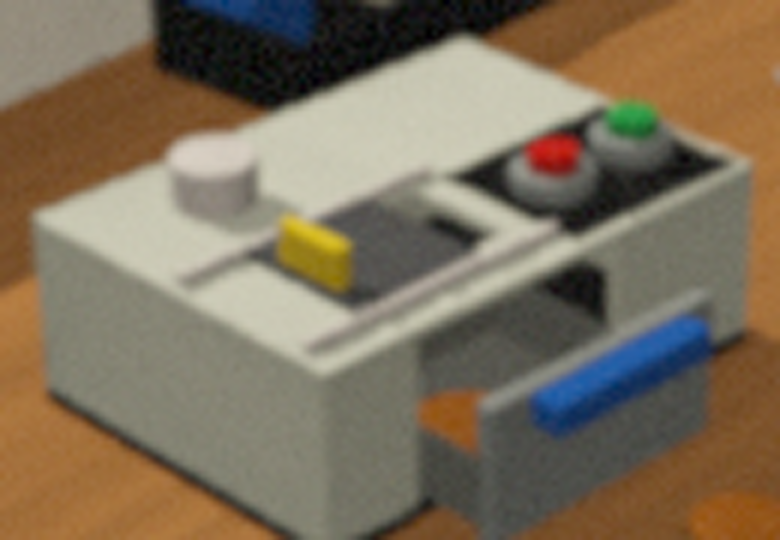

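{"fn": "send_rows", "kwargs": {"series": [[0,[0.8,0.8,0],[0,0,-0.8]],[0,[0.8,0.8,0],[0,0,-0.8]],[0,[0.6,0.8,0],[0,0,-0.8]],[0,[0.5,0.8,0],[0,0,-0.8]],[0,[0.4,0.8,0],[0,0,-0.8]],[0,[0.2,0.8,0],[0,0,-0.8]],[0,[0,0.8,0],[0,0,0]],[0,[0,0.8,0],[0,0,0]]]}}

```text
clock: 1.1
eef_pos: [397.8, -237.8, 248.0]
tool_rot: [-3.141, 0.0, -0.094]
force: [0.8, 0.5, 0.8]
width: 0.2
gripper_force: 0.0
```

The side crop agrees: green is the far, outer button at crop (632,118), red at (553,152), the tab at (315,252), the ledge at (622,372), and the lens in the tray at (455,415). Next I go in front of the ledge.

{"fn": "send_rows", "kwargs": {"series": [[0,[0.1,0.71,0],[0,0,0]],[0,[0.1,0.71,0],[0,0,0]],[0,[0.1,0.71,0],[0,0,0]],[0,[0.1,0.71,0],[0,0,0]],[0,[0.1,0.71,0],[0,0,0]],[0,[0.1,0.71,-0.5],[0,0,0]],[0,[0,0,-0.8],[0,0,0]],[0,[0,0,-0.8],[0,0,0]]]}}

```text
clock: 2.1
eef_pos: [434.2, 16.9, 121.2]
tool_rot: [-3.141, -0.001, -0.092]
force: [0.2, -0.6, -0.7]
width: -0.1
gripper_force: 0.0
```

{"fn": "send_rows", "kwargs": {"series": [[0,[0,0,-0.4],[0,0,0]],[0,[0,0,-0.25],[0,0,0]],[0,[0,0,0],[0,0,0]],[0,[0,0,0],[0,0,0]]]}}

```text
clock: 2.6
eef_pos: [434.1, 16.0, 83.7]
tool_rot: [-3.142, -0.001, -0.094]
force: [0.3, 0.6, -0.4]
width: -0.0
gripper_force: 0.0
```

{"fn": "send_rows", "kwargs": {"series": [[0,[0.2,0.17,0],[0,0,0]],[0,[0.2,-0.02,0],[0,0,0]],[0,[0.15,-0.015,0],[0,0,0]],[0,[0.1,-0.01,0],[0,0,0]],[0,[0.1,-0.01,0],[0,0,0]],[0,[0.1,-0.01,0],[0,0,0]],[0,[0.1,-0.01,0],[0,0,0]],[0,[0.1,-0.01,0],[0,0,0]]]}}

```text
clock: 3.6
eef_pos: [496.9, 20.9, 83.2]
tool_rot: [3.141, 0.001, -0.094]
force: [-1.8, 0.9, -0.4]
width: -0.2
gripper_force: 0.8
```

{"fn": "send_rows", "kwargs": {"series": [[0,[0.1,-0.01,0],[0,0,0]],[0,[0.08,-0.008,0],[0,0,0]],[0,[0.06,-0.006,0],[0,0,0]],[0,[0.03,0,0],[0,0,0]],[0,[0,0,0],[0,0,0]]]}}

```text
clock: 4.22
eef_pos: [513.4, 19.6, 83.4]
tool_rot: [-3.142, -0.001, -0.094]
force: [-0.6, -0.1, -0.4]
width: -0.0
gripper_force: 0.4
```

{"fn": "send_rows", "kwargs": {"series": [[0,[0.04,-0.004,0],[0,0,0]],[0,[0.03,-0.003,0],[0,0,0]],[0,[0.03,-0.003,0],[0,0,0]],[0,[0,0,0],[0,0,0]]]}}

```text
clock: 4.72
eef_pos: [516.0, 19.4, 83.2]
tool_rot: [3.141, 0.006, -0.094]
force: [-6.9, 1.3, 6.1]
width: 0.1
gripper_force: 3.7
```

{"fn": "send_rows", "kwargs": {"series": [[0,[0.05,-0.005,0],[0,0,0]],[0,[0.03,-0.003,0],[0,0,0]],[0,[0,0,0],[0,0,0]]]}}

```text
clock: 5.1
eef_pos: [516.1, 19.3, 82.8]
tool_rot: [3.141, 0.015, -0.093]
force: [-15.9, 1.7, 11.8]
width: 0.0
gripper_force: 7.7
```

{"fn": "send_rows", "kwargs": {"series": [[0,[-0.4,0.04,0],[0,0,0]],[0,[-0.5,0.05,0],[0,0,0]],[0,[0,0,0.8],[0,0,0]],[0,[0,0,0.8],[0,0,0]],[0,[0,0,0.6],[0,0,0]],[0,[0.7,0.5,0],[0,0,0]],[0,[0.7,0.5,0],[0,0,0]],[0,[0.7,0.5,0],[0,0,0]]]}}

```text
clock: 6.1
eef_pos: [598.2, 115.3, 216.1]
tool_rot: [-3.141, -0.003, -0.094]
force: [0.1, 0.6, 0.1]
width: -0.2
gripper_force: 0.0
```

Run:
```python
from h import *
print(sensors.read_state()['eef_pos'])
```

```text
[598.18354092 115.34436673 216.13799486]
```

{"fn": "send_rows", "kwargs": {"series": [[0,[0.46,0.08,0],[0,0,0]],[0,[0,0,-0.5],[0,0,0]],[0,[0,0,-0.5],[0,0,0]],[0,[0,0,-0.3],[0,0,0]],[0,[0,0,0],[0,0,0]],[0,[0,0,0],[0,0,0]]]}}

```text
clock: 6.85
eef_pos: [624.4, 118.9, 138.4]
tool_rot: [-3.141, -0.002, -0.094]
force: [0.7, -0.4, -0.4]
width: 0.3
gripper_force: 0.0
```

{"fn": "send_rows", "kwargs": {"series": [[0,[0,0,-0.17],[0,0,0]],[0,[0,0,0],[0,0,0]],[0,[-0.015,-0.15,0],[0,0,0]],[0,[-0.01,-0.1,0],[0,0,0]],[0,[-0.01,-0.1,0],[0,0,0]],[0,[-0.01,-0.1,0],[0,0,0]],[0,[-0.01,-0.1,0],[0,0,0]],[0,[-0.01,-0.1,0],[0,0,0]]]}}

```text
clock: 7.85
eef_pos: [619.7, 79.7, 127.3]
tool_rot: [-3.141, -0.001, -0.094]
force: [1.4, 2.0, 1.1]
width: 0.3
gripper_force: 0.9
```

{"fn": "send_rows", "kwargs": {"series": [[0,[-0.01,-0.1,0],[0,0,0]],[0,[-0.01,-0.1,0],[0,0,0]],[0,[-0.01,-0.1,0],[0,0,0]],[0,[-0.01,-0.1,0],[0,0,0]],[0,[0,0,0],[0,0,0]]]}}

```text
clock: 8.48
eef_pos: [618.3, 67.1, 127.5]
tool_rot: [-3.128, -0.002, -0.088]
force: [2.8, 20.0, -1.0]
width: -0.1
gripper_force: 10.1
```

{"fn": "send_rows", "kwargs": {"series": [[0,[0.05,0.4,0],[0,0,0]],[0,[0,0,0.6],[0,0,0]],[0,[0,0,0.8],[0,0,0]],[0,[-0.9,0.6,0],[0,0,0]],[0,[-0.9,0.6,0],[0,0,0]],[0,[-0.9,0.6,0],[0,0,0]],[0,[0,0.8,0],[0,0,0]],[0,[0,0.8,0],[0,0,0]]]}}

```text
clock: 9.48
eef_pos: [463.6, 279.8, 211.3]
tool_rot: [3.14, -0.0, -0.095]
force: [0.5, -0.8, -0.2]
width: 0.2
gripper_force: 0.0
```

Run:
```python
from h import *
d=cap('top','top1')
im=cv2.resize(d['img'][132:282,225:425,::-1],(800,600),interpolation=cv2.INTER_CUBIC); cv2.imwrite('pics/c1.png',im)
```

```text
(no output)
```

View pics/c1.png

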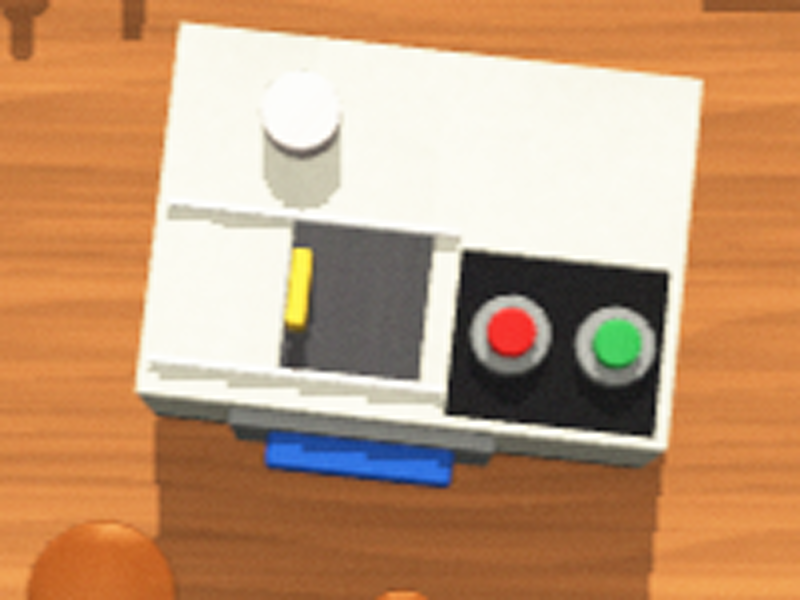

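The shutter plate now covers the window, with the tab at crop (299,288). The drawer panel is against the front, with the ledge at (358,460). The tin and both buttons have not moved. Now the green button at (618,343).

{"fn": "send_rows", "kwargs": {"series": [[0,[0.1,-0.9,0],[0,0,0]],[0,[0.3,-0.9,0],[0,0,0]],[0,[0.35,-0.9,0],[0,0,0]],[0,[0.35,-0.9,0],[0,0,0]],[0,[0.35,-0.9,0],[0,0,0]],[0,[0.35,-0.9,0],[0,0,0]],[0,[0.35,-0.9,0],[0,0,0]],[0,[0,0,0],[0,0,0]]]}}

```text
clock: 10.52
eef_pos: [593.0, -106.4, 210.7]
tool_rot: [3.137, -0.0, -0.104]
force: [-0.6, 1.7, 0.4]
width: -0.1
gripper_force: 0.0
```

{"fn": "send_rows", "kwargs": {"series": [[0,[0,-0.17,-0.3],[0,0,0]],[0,[0,0,-0.4],[0,0,0]],[0,[0,0,-0.3],[0,0,0]],[0,[0,0,0],[0,0,0]],[0,[0,0,0],[0,0,0]]]}}

```text
clock: 11.15
eef_pos: [593.0, -107.9, 151.1]
tool_rot: [-3.142, 0.0, -0.093]
force: [-0.9, 0.2, 0.5]
width: -0.1
gripper_force: 0.0
```

{"fn": "send_rows", "kwargs": {"series": [[0,[0,-0.15,0],[0,0,0]],[0,[0,0,-0.07],[0,0,0]],[0,[0,0,0],[0,0,0]],[0,[0,0,0],[0,0,0]]]}}

```text
clock: 11.65
eef_pos: [593.1, -117.3, 147.0]
tool_rot: [-3.141, -0.0, -0.094]
force: [-0.7, -0.3, -0.9]
width: -0.0
gripper_force: 0.0
```

{"fn": "send_rows", "kwargs": {"series": [[0,[0,0,-0.1],[0,0,0]],[0,[0,0,-0.07],[0,0,0]],[0,[0,0,-0.04],[0,0,0]],[0,[0,0,-0.04],[0,0,0]],[0,[0,0,0],[0,0,0]]]}}

```text
clock: 12.28
eef_pos: [593.3, -117.3, 133.1]
tool_rot: [-3.141, -0.001, -0.094]
force: [-2.4, 0.6, 10.3]
width: 0.3
gripper_force: 5.2
```

Force is above 5 N at the expected bottom. I'll press slightly more to confirm the stop, then release.

{"fn": "send_rows", "kwargs": {"series": [[0,[0,0,-0.04],[0,0,0]],[0,[0,0,-0.03],[0,0,0]],[0,[0,0,0],[0,0,0]]]}}

```text
clock: 12.65
eef_pos: [593.4, -117.3, 132.5]
tool_rot: [-3.141, -0.002, -0.094]
force: [-10.5, 3.6, 35.9]
width: 0.0
gripper_force: 18.1
```

{"fn": "send_rows", "kwargs": {"series": [[0,[0,0,0.2],[0,0,0]],[0,[0,0,0.6],[0,0,0]],[0,[0,0,0.8],[0,0,0]],[0,[-0.6,-0.7,0.2],[0,0,0]],[0,[-0.6,-0.7,0],[0,0,0]],[0,[-0.6,-0.7,0],[0,0,0]],[0,[0,-0.5,0],[0,0,0]],[0,[0,0,0],[0,0,0]]]}}

```text
clock: 13.65
eef_pos: [484.0, -276.5, 235.6]
tool_rot: [3.14, -0.0, -0.099]
force: [0.7, 0.7, 0.7]
width: 0.0
gripper_force: 0.0
```

Run:
```python
from h import *
d=cap('top','top2')
im=cv2.resize(d['img'][132:282,225:425,::-1],(800,600),interpolation=cv2.INTER_CUBIC); cv2.imwrite('pics/c2.png',im)
for u,v in[(379,218),(353,215)]: print(px(d,u,v).round(1))
```

```text
[ 592.6 -116.   120.5]
[598.1 -62.2 121.1]
```

View pics/c2.png

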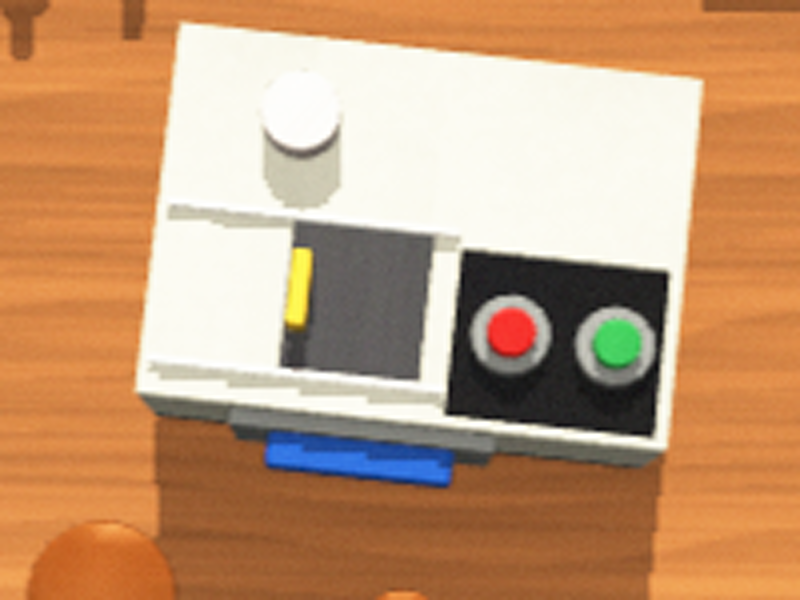

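The picture shows the shutter and drawer closed, the green button back up at (618,343), and the red one and the tin unmoved.

```bash
python3 -c "
from cell import ctrl; print(ctrl.finish_job())"
```

```text
the job is handed in; nothing more can be done
None
```

I pushed the drawer home and the shutter shut against their stops, then pressed the green button to its stop and released it; the last picture shows both still closed and the red button untouched, and the job is handed in at about 14 s.

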